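# Latch a bayonet coupling sleeve onto a drive spindle

### The arm

A 6-joint arm with a two-finger parallel gripper is mounted at the origin on a cart in front of the work surface, level with it; the furniture and walls round the work are solid. World frame = base frame: x ahead of the robot, y to its left, z up, the work surface at z = 0. Lengths are in mm, angles in rad, forces in N, time in s.
With the tool pointing down it reaches from about 250 to 800 mm from the base axis. Payload 8.5 kg.
Tool frame: the origin (TCP) lies at the very end of the fingers, on their centre line; the grasp point (between the pads) lies 19 mm behind it; z points along the fingers, y is the line along which they close (so a half turn about z gives the same grasp; the last joint's range is limited). The gripper opens to 85 mm and grips with 20 to 120 N. Pads are 22 mm wide; open, the fingers measure 114 mm over their backs; the gripper's body (76 mm by 85 mm) begins 54 mm behind the grasp point. The pads swing forward as they close: fully open they stand 13 mm farther back than shut.
Start: joints at [1.243, 0.238, -0.013, 1.319, 0, 1.571], TCP at [169.013, 497.004, 231.276] pointing down, gripper open.
Joint ranges: [-2.66, 2.66], [-1.03, 1.9], [-1.14, 1.46], [-1.82, 2.27], [-1.45, 1.34], [-3.14, 3.14]. Speed limits (rad/s): [2.22, 2.22, 2.79, 3.14, 3.14, 3.14].

### API

Orientations are given as a unit quaternion [w, x, y, z].
In Python, from bench import ctrl, imaging gives the robot as it stands.
- The arm moves only by the tool drive_tool, never from a script. Its argument "steps" is a list of rows, each a list of 7 numbers: the closure in counts, from 0 (fully open) to 255 (shut), then the shift along the world's x, y, z in units of 50 mm (1.0 is 50 mm), then the turn, a rotation vector about the world's x, y, z in units of 8 degrees (1.0 is 8 degrees). A call has 1 to 10 rows; each row shifts and turns the commanded pose from where the row before left it; what a row does not reach is not made up. A row lasts 1/10 s, in which the tool goes at most 50 mm and 8.59 degrees, less where a joint would pass 70% of its speed; a pose out of reach is approached as far as the arm can. A call is refused whole if a number of a shift passes 1 or a number of a turn 1, either way. A call with a gripper value outside its range is refused whole. The fingers move at their own pace and stop on an object; the grip force is fixed at half the most. Time passes only in rows, so rows that do not move let the fingers close. It gives the time, the measured TCP pose, the force, the opening and the grip force at its end, in the units of the state.
- ctrl.sense(): the state, without advancing time (a new reading comes with each control period).
- imaging.read_camera(name): name is "side" or "top" or "wrist"; returns the picture (480x640x3 uint8, red, green, blue); there is no depth.
- imaging.camera_info(name): a dict with "fx", "fy", "cx", "cy" (pixels), "D" ([k1, k2, p1, p2, k3] as OpenCV has them; the pictures are not rectified), "R" (3x3) and "t" (3): a world point X has camera coordinates R X + t. Camera axes: x right, y down, z forward; pixel columns grow to the right and rows downward; lengths in mm; the calibration is good to about 2 mm. A picture is of the moment at which its call begins: read the wrist's pose just before it. camera_info takes no time and is no camera call; for the wrist camera it gives the pose at the moment of the call.
- ctrl.job_done(): hands the job in; it is judged then, once.
Trained networks look in the newest picture that a camera, given by its name, has taken for a name from the list of things; names that differ only in an ending like _2 or _b are one class to them, and where a whole thing is asked for, a point or a joint stands for the part that bears it (a point fixed in the world has none). Each returns a list of dicts, best first, with "conf" (0 to 1); they miss things now and then, are a little off and sometimes report something else, mostly with a low value. They report only what shows in the picture. A call takes as long as a camera call. They do not tell look-alikes from the thing itself.
- imaging.boxes_of(camera, thing): "location" ([row, column] as shares, 0 to 1, of the picture: columns of its width, rows of its height, amid what is visible of it).
- imaging.cut_out(camera, thing): "region" (480x640 bool, what is visible of it) and "location" ([row, column] as shares, 0 to 1, of the picture: columns of its width, rows of its height, amid what is visible of it).
The state is a dict: "t": time; "joints": joint angles; "joint_vel": joint speeds; "tau": joint torques, N m; "tcp_pos": TCP position; "tcp_rot": TCP orientation; "wrist_force": force on the tool from outside, world axes, zero at the start; "wrist_torque": the same for the moment, N m; "width": opening from 0.0 (shut) to 1.0 (fully open); "gripper_force": force on a finger pad.
Only numpy, scipy, OpenCV 4.12 (cv2) and the standard library are available. Lean on these libraries where they do the work, as an engineer would, in place of code of your own. Each camera call takes 0.05 s, during which the arm holds its last target. There are 200 camera calls.

### The job

Fit the slotted coupling sleeve, slotted end down, onto the upright spindle of the small drive unit: slide it over the shaft, feel for the turn at which its slots drop over the spindle's three pins, then, without forcing it, press it down against the sprung collar, twist it clockwise (seen from above) to the stop and let it rise so that the pins latch in its notches. Leave it latched and let go; do not disturb the plain, shorter sleeve or the petri dish.

Things in the scene. Friction and masses are not known exactly. Their poses are not given: they have to be found in the camera images.
- coupling_sleeve: Coupling sleeve: loose aluminium tube, open at both ends, 58 mm tall, 42 mm outside, 26 mm bore, about 0.15 kg, two dark lines near its top. Origin at the centre of its lower end, z up along the axis. Starts upright on the worktop. From the lower end up to 19 mm the wall has three equal L-shaped slots, 120 degrees apart; grip it by the smooth part above.
- slot_entry (a point): Middle of one slot's mouth at the sleeve's lower end, on its x axis, 17 mm from the centre. The mouth is 40 degrees wide (20 either side) and goes up to the slot's roof, 19 mm above the lower end; a pin takes up some 22 degrees of it. From the mouth the slot's leg runs counter-clockwise (seen from above).
- slot_notch (a point): Middle of the notch at the end of that slot, 57 degrees counter-clockwise from the mouth; its floor is 6 mm above the sleeve's lower end. Ledge between mouth and notch (20 to 40 degrees): 10 mm high. Solid wall ends the notch at 74 degrees. So a pressed sleeve, turned clockwise, has the pins over the notches after 42 to 60 degrees and stops at 54 to 72.
- drive_unit: Drive unit, fixed: white housing 116 x 110 mm, 40 mm tall, knob and switch on its front (-x). Origin at the centre of its underside, z up along the spindle. Height of the sleeve's lower end over the origin: 69 mm standing on the pins, slots not lined up; 63 mm slots over pins, riding on the collar; under 54 mm while pressed for the twist; 58 mm latched.
- spindle_top (a point): Centre of the top of the upright steel spindle, on its axis, 94 mm above the drive unit's underside. The spindle is 23 mm in diameter and tapers to 12 mm over its last 8 mm. A brake holds it against turning up to 0.5 N m; twisted harder it turns along, which does no harm.
- pin_level (a point): Point on the spindle's axis at the height of the pins' centres, 66.5 mm above the drive unit's underside. Three level round steel pins, 5 mm thick, 120 degrees apart, reach to 19 mm from the axis. The angle at which they stand changes every time and is not given by this point's or the housing's axes.
- collar_rest (a point): Point on the spindle's axis at the resting height of the black sprung collar's top, 63 mm above the drive unit's underside. The collar is 36 mm in diameter, rings the spindle below the pins and gives 12 mm downwards: 3.6 N to start it, 8.4 N at the bottom, where it stops hard (its top then at 51 mm).
- plain_sleeve: Bystander: loose plain aluminium sleeve, 42 mm outside, 26 mm bore, only 45 mm tall, without slots or lines, upright on the worktop. Origin at the centre of its lower end, z up.
- petri_dish: Bystander: round clear petri dish, 60 mm in diameter, 15 mm tall, loose on the worktop. Origin at the centre of its underside.
There are look-alikes about, which are no part of the job. What is shaped like the coupling_sleeve but pink or purple is not meant.

How it is judged:
By the outcome, as a careful person would: the job done as asked, in the order asked, and still so for the second after the job is handed in, with the robot touching nothing.
It also fails if it takes over 67 s, if anything falls off the work surface, if the arm or the gripper's body presses on something with over 40 N, if the wrist force passes 120 N, or if a joint passes its speed limit or range.

## Working session

There is one attempt and no reset: what is moved stays moved. The work goes in short steps, Python scripts to look and compute and a tool call to move; the robot and the scene stay as the last step left them, time stands still between calls to the robot, and variables do not carry over. Pictures are saved under pics/ and viewed, at most 10 in all, crops included, and the job is handed in when it is done.

Besides the shell and the picture viewer there is one more tool, called after ">>>" as name([rows], argument=value, ...), one row to a line, values as JSON. drive_tool: Moves the arm, as the interface text tells. Its arguments: {"type":"object","properties":{"steps":{"type":"array"}},"required":["steps"]}

```bash
mkdir -p pics; ls; python3 - <<'E'
from bench import ctrl, imaging
import cv2,numpy as np
s=ctrl.sense(); print(s['t'],s['tcp_pos'],s['tcp_rot'],s['width'])
a=[]
for c in('top','side'):
    im=imaging.read_camera(c); cv2.imwrite(f'pics/{c}_raw.png',im[:,:,::-1])
    i=imaging.camera_info(c); print(c,np.round(-np.array(i['R']).T@np.array(i['t'])),i['fx'])
    for th in('coupling_sleeve','drive_unit','plain_sleeve','petri_dish'):
        print(th,[(round(b['conf'],2),np.round(np.array(b['location'])*[480,640]).tolist()) for b in imaging.boxes_of(c,th)])
E
```

```text
pics
0.0 [168.88848109 496.65690846 230.66240761] [-1.29473817e-04  1.63150608e-01  9.86600899e-01 -7.26761418e-04] 0.9988218486545951
top [345. 141. 930.] 441.24287172832186
coupling_sleeve [(0.92, [252.0, 228.0]), (0.79, [254.0, 383.0]), (0.79, [285.0, 202.0]), (0.6, [203.0, 369.0]), (0.56, [228.0, 267.0])]
drive_unit [(0.8, [206.0, 451.0])]
plain_sleeve [(0.58, [232.0, 332.0])]
petri_dish [(0.61, [198.0, 279.0]), (0.19, [230.0, 265.0])]
side [ 179. 1085.  500.] 522.4887443044961
coupling_sleeve [(0.9, [243.0, 302.0]), (0.86, [250.0, 351.0]), (0.77, [332.0, 340.0]), (0.72, [316.0, 307.0]), (0.7, [286.0, 296.0])]
drive_unit [(0.81, [221.0, 334.0])]
plain_sleeve [(0.55, [268.0, 318.0])]
petri_dish [(0.74, [293.0, 266.0])]
```

View pics/top_raw.png

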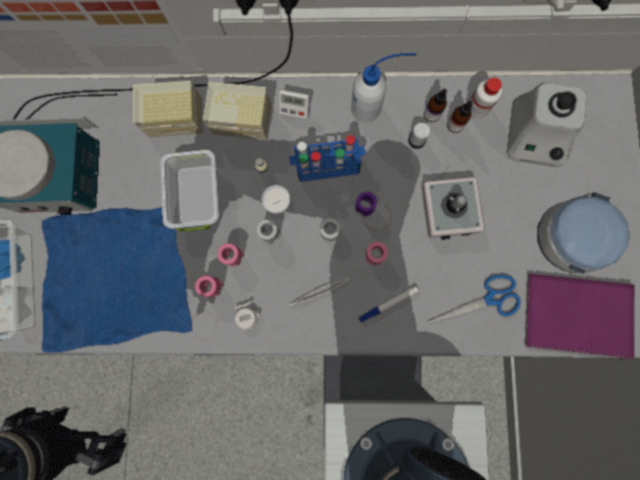

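View pics/side_raw.png

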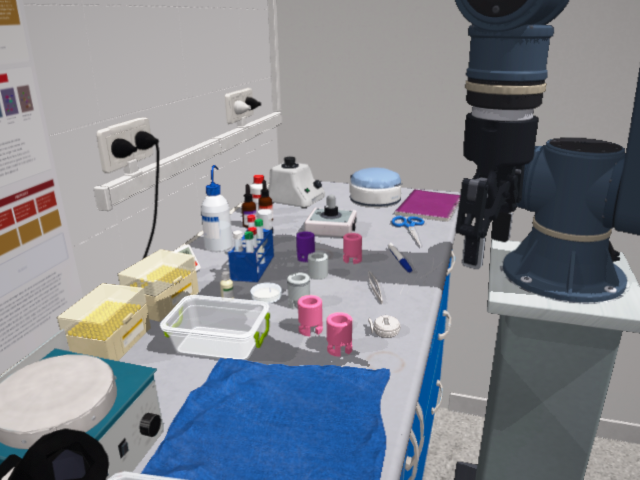

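The coupling sleeve could be any of seven tube-like things:
- **Pink or purple, ruled out:** top picture (col,row) (228,253), (206,285), (376,252) and (366,203).
- **Grey:** (267,229), which is side (298,288), and (330,229), which is side (318,265).

The first grey one looks taller, with lines and slots. I'll check that in one enlarged crop and compute positions.

```bash
cat > h.py <<'E'
from bench import ctrl, imaging
import cv2,numpy as np
def cam(c):
    i=imaging.camera_info(c); K=np.array([[i['fx'],0,i['cx']],[0,i['fy'],i['cy']],[0,0,1.]])
    return K,np.array(i['D'],float),np.array(i['R'],float),np.array(i['t'],float)
def ray(c,uv,C=None):
    K,D,R,t=C or cam(c); p=cv2.undistortPoints(np.array([[uv]],float),K,D)[0,0]
    return -R.T@t, R.T@np.array([p[0],p[1],1])
def at_z(c,uv,z,C=None):
    o,d=ray(c,uv,C); return o+d*(z-o[2])/d[2]
def proj(c,X,C=None):
    K,D,R,t=C or cam(c); return cv2.projectPoints(np.array(X,float).reshape(-1,1,3),cv2.Rodrigues(R)[0],t,K,D)[0][:,0]
E
python3 - <<'E'
from h import *
a=cv2.imread('pics/side_raw.png')[235:335,250:370]; b=cv2.imread('pics/top_raw.png')[180:260,240:360]
r=np.vstack([cv2.resize(x,None,fx=3.3,fy=3.3,interpolation=cv2.INTER_CUBIC) for x in(a,b)])
cv2.imwrite('pics/crop1.png',r)
for n,uv,z in(('A',(267,229),58),('B',(330,229),45),('dish',(276,199),15),('spindle',(457,202),94)):
    X=at_z('top',uv,z); print(n,X.round(1),'side px base/top',proj('side',[[X[0],X[1],0],X]).round().tolist())
E
```

```text
A [493.5 275.4  58. ] side px base/top [[298.0, 304.0], [297.0, 277.0]]
B [495.7 148.9  45. ] side px base/top [[317.0, 275.0], [317.0, 256.0]]
dish [565.7 264.4  15. ] side px base/top [[265.0, 296.0], [265.0, 290.0]]
spindle [540.1 -96.1  94. ] side px base/top [[331.0, 231.0], [331.0, 196.0]]
```

View pics/crop1.png

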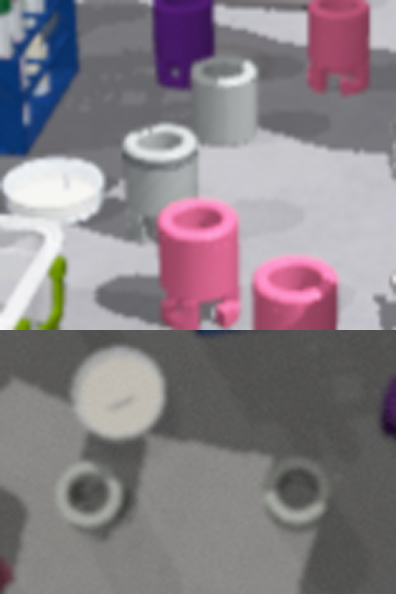

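The crop settles it. The grey sleeve at side (298,288) and top (267,229) is taller, has dark lines near its top and is slotted, so it's the coupling sleeve, at about (493,275). The shorter one without lines, at side (318,265), is the plain sleeve. I'll move above the coupling sleeve with the fingers closing along y, clear of the dish.

>>> drive_tool([
  [0,0.72,-0.49,0,0,0,0.26],
  [0,0.72,-0.49,0,0,0,0.26],
  [0,0.72,-0.49,0,0,0,0.26],
  [0,0.72,-0.49,0,0,0,0.26],
  [0,0.72,-0.49,0,0,0,0.26],
  [0,0.72,-0.49,0,0,0,0.26],
  [0,0.72,-0.49,0,0,0,0.26],
  [0,0.72,-0.49,0,0,0,0.26],
  [0,0.72,-0.49,0,0,0,0.26],
  [0,0,0,0,0,0,0],
])

```text
t: 1.5
tcp_pos: [496.7, 273.7, 230.8]
tcp_rot: [0.001, 0.002, 1.0, -0.0]
wrist_force: [0.5, -0.1, -0.2]
width: 0.999
gripper_force: 0.0
```

```bash
python3 - <<'E'
from h import *
s=ctrl.sense(); print(s['t'],s['tcp_pos'],s['tcp_rot'],s['joints'],s['wrist_force'])
im=imaging.read_camera('wrist'); C=cam('wrist'); 
print('cam',(-C[2].T@C[3]).round(), C[2].round(2).tolist())
bs=[b for b in imaging.cut_out('wrist','coupling_sleeve')]
v=im[:,:,::-1].copy()
for b in bs:
    r,c=np.array(b['location'])*[480,640]; print(b['conf'],c,r,at_z('wrist',(c,r),58,C).round())
for z in(0,58):print(z,proj('wrist',[493.5,275.4,z],C))
cv2.imwrite('pics/w1.png',v)
E
```

```text
1.5 [496.68042482 273.72522547 230.7582067 ] [ 5.32616668e-04  2.18273665e-03  9.99997394e-01 -4.05470710e-04] [ 5.04357721e-01  3.10765321e-01  8.65331838e-02  1.34602615e+00
 -1.22591336e-03  5.08722869e-01] [ 0.4684197  -0.05585613 -0.15890924]
cam [424. 276. 373.] [[0.0, 1.0, -0.0], [0.96, -0.0, 0.28], [0.28, -0.0, -0.96]]
0.94 81.984 158.88 [445.  69.  58.]
0.87 409.6 154.99200000000002 [443. 352.  58.]
0.84 123.904 262.992 [541.  90.  58.]
0.61 323.00800000000004 212.592 [493. 277.  58.]
0.6 461.376 76.224 [380. 390.  58.]
0 [[320.87487692 201.09908577]]
58 [[320.87331498 212.84210957]]
```

View pics/w1.png

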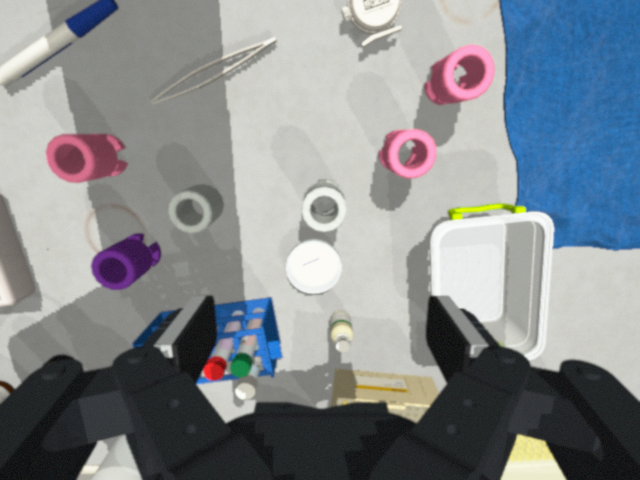

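The wrist picture shows the coupling sleeve's rim at about (324,208), with the dish at (314,266) right beside it. I'll enlarge the crop and fit the rim.

```bash
python3 - <<'E'
from h import *
v=cv2.imread('pics/w1.png'); c=v[170:245,280:365]
cv2.imwrite('pics/w1c.png',cv2.resize(c,None,fx=7,fy=7,interpolation=cv2.INTER_CUBIC))
E
```

```text
(no output)
```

View pics/w1c.png

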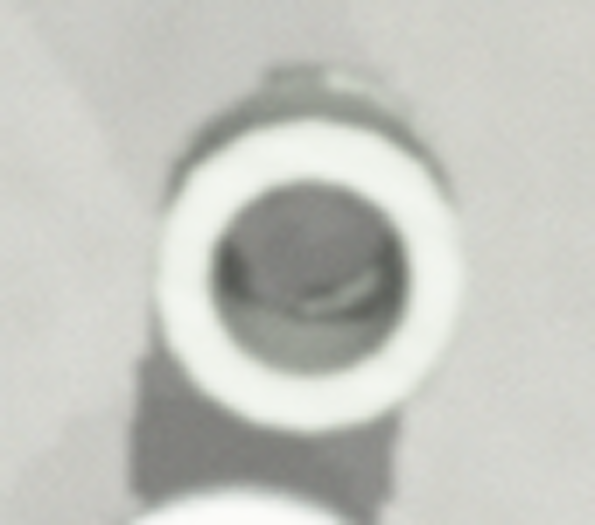

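The enlarged rim centres on (324.3,209.3), which puts it at about (490,279) at z=58. I'll turn 90° above it and measure again from another side, so the wrist-camera bias cancels.

>>> drive_tool([
  [0,-0.1,0.1,-0.1,0,0,-1],
  [0,0,0,-0.1,0,0,-1],
  [0,0,0,-0.1,0,0,-1],
  [0,0,0,-0.1,0,0,-1],
  [0,0,0,-0.1,0,0,-1],
  [0,0,0,-0.1,0,0,-1],
  [0,0,0,-0.1,0,0,-1],
  [0,0,0,-0.1,0,0,-1],
  [0,0,0,-0.1,0,0,-1],
  [0,0,0,-0.1,0,0,-1],
])

```text
t: 2.6
tcp_pos: [486.7, 282.6, 181.3]
tcp_rot: [-0.0, 0.645, 0.764, -0.0]
wrist_force: [0.2, -0.1, 0.3]
width: 0.998
gripper_force: 0.0
```

>>> drive_tool([
  [0,0,0,0,0,0,-1],
  [0,0,0,0,0,0,-0.25],
  [0,0,0,0,0,0,0],
])

```text
t: 2.9
tcp_pos: [486.9, 282.4, 181.5]
tcp_rot: [-0.0, 0.707, 0.707, -0.0]
wrist_force: [-0.0, 0.2, -0.2]
width: 0.999
gripper_force: 0.0
```

```bash
cat >> h.py <<'E'
def rim(bgr,C,guess,hw=60,thr=200,r=(12,45),z=None):
    """centres of bore-like holes in bright rings near the guessed point -> world at guess z"""
    u,v=proj('wrist',guess,C)[0].astype(int); u0,v0=max(u-hw,0),max(v-hw,0)
    g=cv2.cvtColor(bgr[v0:v+hw,u0:u+hw],cv2.COLOR_BGR2GRAY)
    k,hi=cv2.findContours((g>thr).astype(np.uint8),cv2.RETR_CCOMP,cv2.CHAIN_APPROX_NONE)
    out=[]
    for c,h in zip(k,hi[0]):
        if len(c)<30: continue
        (x,y),(a,b),_=cv2.fitEllipse(c)
        if r[0]*2<min(a,b) and max(a,b)<2*r[1] and max(a,b)<1.3*min(a,b):
            p=(x+u0,y+v0); out.append((h[3]>=0,np.round(p,1).tolist(),round(a,1),round(b,1),at_z('wrist',p,guess[2],C).round(1).tolist()))
    return out
E
python3 - <<'E'
from h import *
im=cv2.imread('pics/w1.png')
s=ctrl.sense(); print(s['t'],s['tcp_pos'],s['tcp_rot'],s['joints'].round(2))
im=imaging.read_camera('wrist')[:,:,::-1].copy(); C=cam('wrist'); cv2.imwrite('pics/w2.png',im)
print('cam',(-C[2].T@C[3]).round())
for th in(150,180,200,220): print(th,*rim(im,C,[490,278,58],thr=th),sep='\n')
u,v=proj('wrist',[490,278,58],C)[0].astype(int)
cv2.imwrite('pics/w2c.png',cv2.resize(im[max(v-60,0):v+60,max(u-60,0):u+60],None,fx=4.5,fy=4.5,interpolation=cv2.INTER_CUBIC));print(u,v)
E
```

```text
2.9 [486.88276141 282.44088519 181.45770045] [-1.47288786e-04  7.07077716e-01  7.07135829e-01 -3.83309733e-05] [ 0.53  0.32 -0.02  1.23  0.    2.1 ]
cam [488. 354. 324.]
150
(np.True_, [328.4, 235.9], 29.9, 32.6, [493.3, 276.9, 58.0])
180
(np.True_, [328.4, 235.7], 32.1, 34.1, [493.2, 277.1, 58.0])
200
(np.True_, [328.1, 235.6], 33.6, 35.2, [493.0, 277.2, 58.0])
220
(np.False_, [328.0, 235.4], 47.0, 49.3, [492.9, 277.3, 58.0])
(np.True_, [328.1, 235.6], 34.9, 36.3, [493.0, 277.2, 58.0])
324 234
```

View pics/w2c.png

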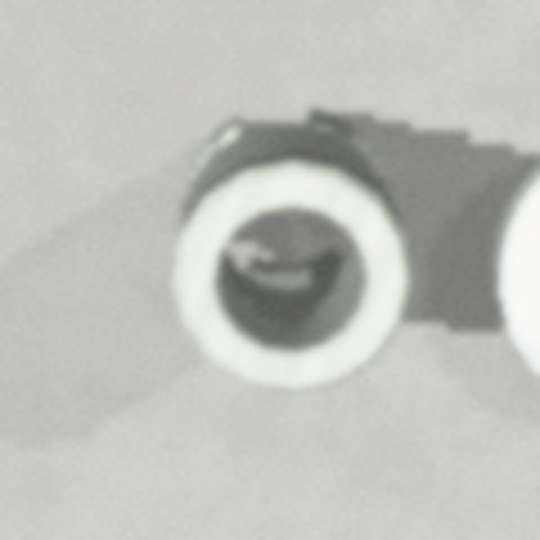

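The rim fits at (328.1,235.6). Combining both views gives the axis at (490.8,276.4), with wrist-camera bias of about +2.2 mm right and -0.8 mm down. I'll turn back and align.

>>> drive_tool([
  [0,0.08,-0.12,0,0,0,1],
  [0,0,0,0,0,0,1],
  [0,0,0,0,0,0,1],
  [0,0,0,0,0,0,1],
  [0,0,0,0,0,0,1],
  [0,0,0,0,0,0,1],
  [0,0,0,0,0,0,1],
  [0,0,0,0,0,0,1],
  [0,0,0,0,0,0,1],
  [0,0,0,0,0,0,1],
])

```text
t: 3.95
tcp_pos: [491.4, 276.0, 181.4]
tcp_rot: [-0.0, 0.084, 0.996, 0.0]
wrist_force: [0.2, 0.1, -0.4]
width: 0.997
gripper_force: 0.0
```

>>> drive_tool([
  [0,0,0,0,0,0,1],
  [0,0,0,0,0,0,0.25],
  [0,0,0,-0.8,0,0,0],
  [0,0,0,-0.8,0,0,0],
  [0,0,0,0,0,0,0],
])

```text
t: 4.45
tcp_pos: [488.6, 274.3, 97.1]
tcp_rot: [-0.004, -0.0, 1.0, -0.002]
wrist_force: [-1.6, -0.2, 0.2]
width: 0.998
gripper_force: 0.0
```

```bash
python3 - <<'E'
from h import *
s=ctrl.sense(); print(s['t'],s['tcp_pos'],s['tcp_rot'],s['joints'].round(2))
im=imaging.read_camera('wrist')[:,:,::-1].copy(); C=cam('wrist'); cv2.imwrite('pics/w3.png',im)
for th in(180,200,220): print(th,*rim(im,C,[490.8,276.4,58],thr=th,hw=70),sep='\n')
E
```

```text
4.45 [488.58514918 274.27487198  97.14203009] [-3.54607362e-03 -4.26972297e-04  9.99991664e-01 -1.97882806e-03] [ 0.51  0.38 -0.17  1.03  0.    0.51]
180
(np.True_, [324.8, 274.3], 44.4, 48.7, [494.8, 277.7, 58.0])
(np.True_, [324.4, 253.2], 63.4, 73.2, [482.5, 277.4, 58.0])
200
(np.True_, [324.9, 274.3], 45.5, 49.8, [494.9, 277.7, 58.0])
220
(np.False_, [324.9, 273.8], 66.1, 69.0, [494.5, 277.7, 58.0])
(np.True_, [324.8, 274.6], 47.1, 51.4, [495.0, 277.6, 58.0])
```

>>> drive_tool([
  [0,0,0,0,0,0,0],
  [0,0,0,0,0,0,0],
])

```text
t: 4.7
tcp_pos: [493.1, 276.3, 103.5]
tcp_rot: [0.001, 0.0, 1.0, 0.001]
wrist_force: [-0.2, -0.2, 0.3]
width: 0.997
gripper_force: 0.0
```

```bash
python3 - <<'E'
from h import *
for i in range(2):
    s=ctrl.sense();C=cam('wrist'); print(s['t'],s['tcp_pos'],s['tcp_rot'])
    im=imaging.read_camera('wrist')[:,:,::-1].copy();  cv2.imwrite('pics/w3.png',im)
    for th in(200,220): print(th,*rim(im,C,[490.8,276.4,58],thr=th,hw=70),sep='\n')
E
```

```text
4.7 [493.12467824 276.3319746  103.45278253] [1.41795663e-03 2.96839533e-04 9.99998663e-01 7.58685850e-04]
200
(np.False_, [262.5, 258.7], 40.3, 43.8, [490.2, 244.3, 58.0])
(np.False_, [321.4, 261.1], 65.9, 71.4, [491.7, 277.3, 58.0])
(np.True_, [320.7, 262.0], 44.8, 48.7, [492.2, 276.9, 58.0])
220
(np.False_, [320.8, 261.4], 64.6, 67.3, [491.9, 276.9, 58.0])
(np.True_, [320.7, 262.2], 46.3, 50.5, [492.4, 276.9, 58.0])
4.75 [493.08577802 276.24155063 103.31350135] [1.40175225e-03 3.69313326e-04 9.99998684e-01 7.28024380e-04]
200
(np.False_, [321.3, 261.3], 66.2, 70.7, [491.8, 277.1, 58.0])
(np.True_, [320.9, 262.1], 44.7, 48.8, [492.2, 276.9, 58.0])
220
(np.False_, [320.9, 261.6], 64.7, 67.4, [491.9, 276.9, 58.0])
(np.True_, [320.8, 262.4], 46.5, 50.4, [492.4, 276.8, 58.0])
```

>>> drive_tool([
  [0,0.02,0,-0.2,0,0,0],
  [0,0,0,-0.25,0,0,0],
  [0,0,0,-0.25,0,0,0],
  [0,0,0,-0.25,0,0,0],
  [0,0,0,-0.25,0,0,0],
  [0,0,0,-0.25,0,0,0],
  [0,0,0,-0.13,0,0,0],
  [0,0,0,-0.05,0,0,0],
  [0,0,0,0,0,0,0],
  [0,0,0,0,0,0,0],
])

```text
t: 5.8
tcp_pos: [493.3, 275.7, 20.2]
tcp_rot: [0.0, 0.001, 1.0, 0.0]
wrist_force: [0.4, 0.7, 0.2]
width: 1.0
gripper_force: 0.0
```

```bash
python3 - <<'E'
from h import *
for i in range(2):
    s=ctrl.sense();C=cam('wrist'); print(s['t'],s['tcp_pos'],s['wrist_force'])
    im=imaging.read_camera('wrist')[:,:,::-1].copy();  cv2.imwrite('pics/w3.png',im)
    for th in(200,220): print(th,*rim(im,C,[491.8,276.4,58],thr=th,hw=70),sep='\n')
E
```

```text
5.8 [493.34314117 275.69640834  20.19300056] [0.43042116 0.68768597 0.16262886]
200
(np.True_, [322.8, 346.9], 67.8, 80.4, [491.8, 276.8, 58.0])
220
(np.True_, [322.8, 347.3], 69.6, 83.4, [492.0, 276.8, 58.0])
5.85 [493.40098095 275.72462713  20.31919583] [ 0.55780158 -0.62306157 -0.32567158]
200
(np.True_, [322.7, 346.6], 67.9, 80.4, [491.8, 276.8, 58.0])
220
(np.True_, [322.8, 347.1], 69.6, 83.3, [492.0, 276.8, 58.0])
```

>>> drive_tool([
  [0,-0.02,0.01,0,0,0,0],
  [255,0,0,0,0,0,0],
  [255,0,0,0,0,0,0],
  [255,0,0,0,0,0,0],
  [255,0,0,0,0,0,0],
  [255,0,0,0,0,0,0],
  [255,0,0,0,0,0,0],
  [255,0,0,0,0,0,0],
  [255,0,0,0,0,0,0],
  [255,0,0,0,0,0,0],
])

```text
t: 6.9
tcp_pos: [492.1, 276.1, 20.1]
tcp_rot: [0.0, 0.001, 1.0, 0.0]
wrist_force: [-2.0, -0.5, 5.6]
width: 0.477
gripper_force: 60.4
```

```bash
python3 - <<'E'
from h import *
s=ctrl.sense();C=cam('wrist'); print(s['t'],s['tcp_pos'],s['wrist_force'],s['width'],s['gripper_force'])
im=imaging.read_camera('wrist')[:,:,::-1].copy();  cv2.imwrite('pics/w4.png',im)
for th in(180,200,220): print(th,*rim(im,C,[491.8,276.4,58],thr=th,hw=70),sep='\n')
print(proj('wrist',[*s['tcp_pos'][:2],58],C))
E
```

```text
6.9 [492.11241261 276.10440694  20.13429051] [-1.95361667 -0.48222581  5.58488711] 0.4768252930343272 60.4227664321661
180
200
220
[[319.36974633 350.81171495]]
```

Gripped: width 0.477 and 60 N. I'll lift, then go to a lookout 60 mm beyond the spindle, which puts the wrist camera right above it.

>>> drive_tool([
  [255,0,0,0.1,0,0,0],
  [255,0,0,0.2,0,0,0],
  [255,0,0,0.4,0,0,0],
  [255,0,0,0.5,0,0,0],
  [255,0,0,0.5,0,0,0],
  [255,0,0,0.5,0,0,0],
  [255,0,0,0.4,0,0,0],
  [255,0.1,-0.35,0.1,0,0,0],
  [255,0.22,-0.7,0,0,0,0],
  [255,0.22,-0.7,0,0,0,0],
])

```text
t: 7.95
tcp_pos: [519.2, 188.0, 155.7]
tcp_rot: [0.0, -0.0, 1.0, 0.0]
wrist_force: [0.5, 0.7, -2.0]
width: 0.479
gripper_force: 60.9
```

>>> drive_tool([
  [255,0.22,-0.74,0,0,0,0],
  [255,0.22,-0.74,0,0,0,0],
  [255,0.22,-0.74,0,0,0,0],
  [255,0.22,-0.74,0,0,0,0],
  [255,0.22,-0.74,0,0,0,0],
  [255,0.22,-0.74,0,0,0,0],
  [255,0.22,-0.74,0,0,0,0],
  [255,0.2,-0.51,0,0,0,0],
  [255,0,0,0,0,0,0],
  [255,0,0,0,0,0,0],
])

```text
t: 8.95
tcp_pos: [605.8, -96.5, 154.9]
tcp_rot: [-0.0, 0.001, 1.0, 0.0]
wrist_force: [-0.6, 0.3, -2.0]
width: 0.481
gripper_force: 61.1
```

>>> drive_tool([
  [255,0,0,0,0,0,0],
  [255,0,0,0,0,0,0],
  [255,0,0,0,0,0,0],
])

```text
t: 9.25
tcp_pos: [605.9, -95.0, 155.0]
tcp_rot: [0.0, -0.0, 1.0, -0.0]
wrist_force: [-0.3, 0.3, -2.1]
width: 0.48
gripper_force: 61.1
```

```bash
python3 - <<'E'
from h import *
s=ctrl.sense();C=cam('wrist'); print(s['t'],s['tcp_pos'],s['tcp_rot'],s['wrist_force'],s['wrist_torque'],s['width'],s['joints'].round(2))
im=imaging.read_camera('wrist')[:,:,::-1].copy();  cv2.imwrite('pics/w5.png',im)
print(proj('wrist',[[540,-96,94],[540,-96,66.5],[*s['tcp_pos'][:2],188]],C))
E
```

```text
9.25 [605.85034994 -95.04877042 155.04834941] [ 5.94086525e-05 -1.09099170e-04  9.99999992e-01 -3.64159429e-05] [-0.25691679  0.28779591 -2.06887526] [ 0.00043143  0.00637115 -0.05201383] 0.4799441799175984 [-0.16  0.42  0.06  1.21 -0.   -0.16]
[[318.20527012 141.86257069]
 [318.50657397 140.81541185]
 [319.42444461 342.57652134]]
```

View pics/w5.png

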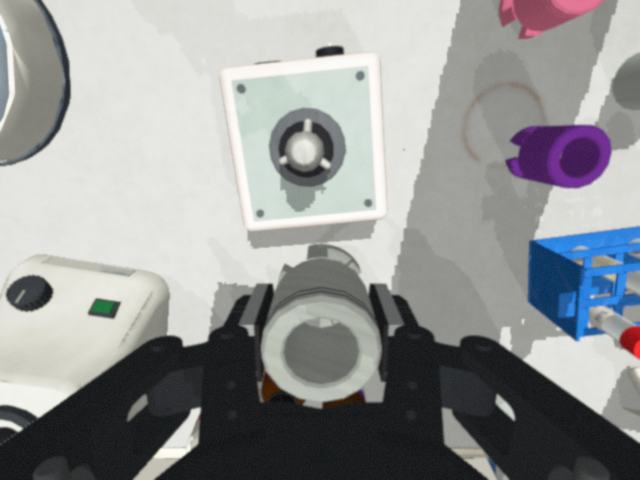

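The spindle top is at about (303,152), with pins at (307,126), (283,160) and (326,163). The held sleeve's rim is at (320,348) and its lower end shows near (335,255). Next I'll enlarge both.

```bash
python3 - <<'E'
from h import *
v=cv2.imread('pics/w5.png'); a=v[105:195,260:350]; b=v[230:320,260:390]
f=lambda c,k:cv2.resize(c,None,fx=k,fy=k,interpolation=cv2.INTER_CUBIC)
A=f(a,4);B=f(b,3.3); A=A[:360];B=cv2.copyMakeBorder(B,0,360-B.shape[0],0,0,cv2.BORDER_CONSTANT)
cv2.imwrite('pics/w5c.png',np.hstack([A,B]))
E
```

```text
(no output)
```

View pics/w5c.png

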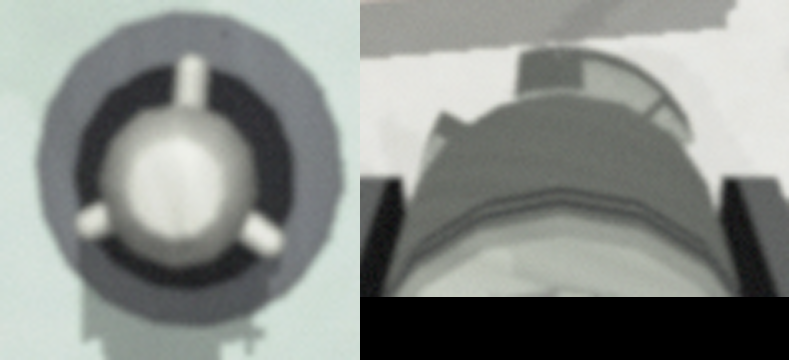

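The crops are clear. The left one gives the pin tips and the flat top. In the right one, the dark block is the solid wall between a notch end (74°) and the next mouth (100°), with the mouth open on its left. I'll compute the angles and the spindle axis.

```bash
python3 - <<'E'
from h import *
s=ctrl.sense();C=cam('wrist'); T=s['tcp_pos']; print(s['t'],T)
L=lambda x,y:(260+x/4-.5+.125,105+y/4-.375); Rr=lambda x,y:(260+(x-360)/3.3-.35,230+y/3.3-.35)
top=at_z('wrist',L(175,187),94,C); col=at_z('wrist',L(184.5,175.5),63,C); print('top',top,'collar',col)
for n,ax in(('top',top),('col',col)):
  for p in((190,58),(80,228),(275,245)):
    X=at_z('wrist',L(*p),67.5,C); d=(X-ax)[:2]; print(n,'pin r',np.hypot(*d).round(1),'ang',np.degrees(np.arctan2(d[1],d[0])).round(1), 'mod120',(np.degrees(np.arctan2(d[1],d[0]))%120).round(1))
for z in(135,):
  for p,o in(((517,50),100),((517,95),100),((440,115),140),((690,140),20),((583,52),74)):
    X=at_z('wrist',Rr(*p),z,C); d=X[:2]-T[:2]; a=np.degrees(np.arctan2(d[1],d[0])); print(p,np.hypot(*d).round(1),'theta0',((a-o)%120).round(1))
# rim held
g=cv2.imread('pics/w5.png')
for th in(180,200): print(rim(g,C,[T[0],T[1],193],thr=th,hw=90,r=(25,70)))
E
```

```text
9.3 [605.9111912  -95.16194786 154.98863504]
top [ 545.16508985 -104.381766     94.        ] collar [ 544.86985359 -104.31233935   63.        ]
top pin r 18.0 ang 175.8 mod120 55.8
top pin r 18.1 ang -65.1 mod120 54.9
top pin r 17.8 ang 54.8 mod120 54.8
col pin r 17.7 ang 176.0 mod120 56.0
col pin r 18.3 ang -64.4 mod120 55.6
col pin r 17.9 ang 53.9 mod120 53.9
(517, 50) 20.1 theta0 97.4
(517, 95) 13.7 theta0 106.4
(440, 115) 19.7 theta0 102.4
(690, 140) 20.2 theta0 84.9
(583, 52) 19.2 theta0 95.3
[(np.False_, [318.4, 353.0], 86.3, 102.0, [606.7, -95.5, 193.0])]
[]
```

>>> drive_tool([
  [255,-0.05,-0.16,0,0,0,-0.87],
  [255,-0.05,-0.16,0,0,0,-0.88],
  [255,-0.05,-0.16,0,0,0,-0.88],
  [255,-0.05,-0.16,0,0,0,-0.88],
  [255,-0.05,-0.16,0,0,0,-0.87],
  [255,-0.05,-0.16,0,0,0,-0.87],
  [255,0,0,0,0,0,0],
  [255,0,0,0,0,0,0],
  [255,0,0,0,0,0,0],
  [255,0,0,0,0,0,0],
])

```text
t: 10.3
tcp_pos: [591.1, -143.5, 154.8]
tcp_rot: [-0.0, 0.358, 0.934, 0.0]
wrist_force: [-0.0, 0.8, -2.0]
width: 0.479
gripper_force: 61.1
```

```bash
python3 - <<'E'
from h import *
s=ctrl.sense();C=cam('wrist'); T=s['tcp_pos']; q=s['tcp_rot']; print(s['t'],T.round(2),q.round(4),'psi',np.degrees(2*np.arctan2(q[2],q[1]))-90)
im=imaging.read_camera('wrist')[:,:,::-1].copy();  cv2.imwrite('pics/w6.png',im)
u,v=proj('wrist',[545,-104.3,94],C)[0]; print(u,v); u,v=int(u),int(v)
u2,v2=proj('wrist',[T[0],T[1],135],C)[0].astype(int);
f=lambda c,k:cv2.resize(c,None,fx=k,fy=k,interpolation=cv2.INTER_CUBIC)
a=im[v-45:v+45,u-45:u+45]; b=im[230:320,260:390]
A=f(a,4);B=cv2.copyMakeBorder(f(b,3.3),0,63,0,0,cv2.BORDER_CONSTANT)
cv2.imwrite('pics/w6c.png',np.hstack([A,B])); print(A.shape,B.shape)
E
```

```text
10.3 [ 591.15 -143.5   154.8 ] [-0.      0.3578  0.9338  0.    ] psi 48.06595280424102
316.6749747879093 152.6522421894751
(360, 360, 3) (360, 429, 3)
```

View pics/w6c.png

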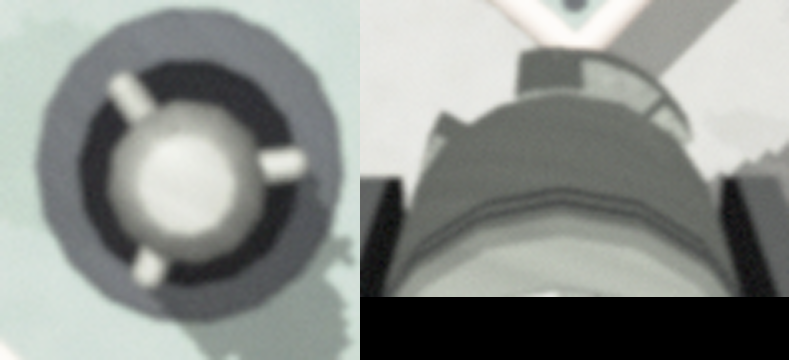

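The flat top sits at (317.1,153.0) against a predicted (316.7,152.7). Camera bias is therefore negligible here and the axis is at (545.0,-104.4). The sleeve's mouths should now be near the pins at 55°. I'll go above the spindle.

>>> drive_tool([
  [255,-0.22,0.18,0,0,0,0],
  [255,-0.3,0.25,0,0,0,0],
  [255,-0.25,0.22,0,0,0,0],
  [255,-0.15,0.13,0,0,0,0],
  [255,0,0,0,0,0,0],
  [255,0,0,0,0,0,0],
  [255,0,0,0,0,0,0],
  [255,0,0,0,0,0,0],
])

```text
t: 11.15
tcp_pos: [545.5, -105.4, 154.6]
tcp_rot: [0.0, 0.359, 0.933, -0.0]
wrist_force: [0.1, -0.4, 0.2]
width: 0.48
gripper_force: 61.1
```

>>> drive_tool([
  [255,-0.01,0.02,-0.2,0,0,0],
  [255,0,0,-0.25,0,0,0],
  [255,0,0,-0.25,0,0,0],
  [255,0,0,-0.2,0,0,0],
  [255,0,0,-0.1,0,0,0],
  [255,0,0,0,0,0,0],
  [255,0,0,0,0,0,0],
])

```text
t: 11.85
tcp_pos: [544.7, -104.0, 104.9]
tcp_rot: [0.0, 0.359, 0.933, -0.0]
wrist_force: [0.2, -0.5, -2.1]
width: 0.483
gripper_force: 61.1
```

```bash
cat > st.py <<'E'
from h import *
s=ctrl.sense();q=s['tcp_rot'];print(round(s['t'],2),s['tcp_pos'].round(2),'psi',(np.degrees(2*np.arctan2(q[2],q[1]))-90).round(1),'F',s['wrist_force'].round(2),'M',s['wrist_torque'].round(3),s['width'].round(3))
E
python3 st.py
```

```text
Traceback (most recent call last):
  File "st.py", line 2, in <module>
    s=ctrl.sense();q=s['tcp_rot'];print(round(s['t'],2),s['tcp_pos'].round(2),'psi',(np.degrees(2*np.arctan2(q[2],q[1]))-90).round(1),'F',s['wrist_force'].round(2),'M',s['wrist_torque'].round(3),s['width'].round(3))
                                                                                                                                                                                                   ^^^^^^^^^^^^^^^^
AttributeError: 'float' object has no attribute 'round'
```

>>> drive_tool([
  [255,0,0,-0.08,0,0,0],
  [255,0,0,-0.08,0,0,0],
  [255,0,0,-0.08,0,0,0],
  [255,0,0,0,0,0,0],
  [255,0,0,0,0,0,0],
])

```text
t: 12.35
tcp_pos: [544.4, -104.0, 92.7]
tcp_rot: [-0.0, 0.359, 0.933, -0.0]
wrist_force: [0.4, 0.3, -1.8]
width: 0.478
gripper_force: 61.1
```

```bash
sed -i "s/,s\['width'\].round(3)//" st.py; python3 st.py
```

```text
12.35 [ 544.44 -103.99   92.69] psi 47.9 F [ 0.35  0.31 -1.77] M [-0.053  0.001 -0.009]
```

It's on the shaft without touching. Next I'll feel downward for the pins, expected at TCP 89.

>>> drive_tool([
  [255,0.01,-0.01,-0.03,0,0,0],
  [255,0,0,-0.03,0,0,0],
  [255,0,0,-0.03,0,0,0],
  [255,0,0,0,0,0,0],
  [255,0,0,0,0,0,0],
])

```text
t: 12.85
tcp_pos: [545.0, -104.5, 88.3]
tcp_rot: [-0.0, 0.359, 0.933, -0.0]
wrist_force: [-0.3, -0.2, -2.5]
width: 0.483
gripper_force: 61.1
```

>>> drive_tool([
  [255,0,0,-0.02,0,0,0],
  [255,0,0,0,0,0,0],
])

```text
t: 13.05
tcp_pos: [545.0, -104.5, 87.2]
tcp_rot: [-0.0, 0.359, 0.933, -0.0]
wrist_force: [-0.2, 0.4, -1.7]
width: 0.48
gripper_force: 61.1
```

```bash
python3 st.py
```

```text
13.05 [ 544.97 -104.48   87.2 ] psi 47.9 F [-0.19  0.43 -1.73] M [-0.002 -0.029 -0.027]
```

Bottom is at about 67 with no force, already below pin-top level. I'll continue to the collar.

>>> drive_tool([
  [255,0,0,-0.03,0,0,0],
  [255,0,0,0,0,0,0],
  [255,0,0,0,0,0,0],
])

```text
t: 13.35
tcp_pos: [545.0, -104.5, 85.7]
tcp_rot: [-0.0, 0.359, 0.933, -0.0]
wrist_force: [-0.3, 0.8, -2.1]
width: 0.481
gripper_force: 61.1
```

>>> drive_tool([
  [255,0,0,-0.03,0,0,0],
  [255,0,0,0,0,0,0],
  [255,0,0,0,0,0,0],
])

```text
t: 13.65
tcp_pos: [545.0, -104.5, 84.2]
tcp_rot: [-0.0, 0.359, 0.933, -0.0]
wrist_force: [-0.4, -0.3, -2.3]
width: 0.48
gripper_force: 61.1
```

>>> drive_tool([
  [255,0,0,-0.03,0,0,0],
  [255,0,0,0,0,0,0],
  [255,0,0,0,0,0,0],
])

```text
t: 13.95
tcp_pos: [545.2, -104.6, 83.0]
tcp_rot: [0.0, 0.359, 0.933, -0.0]
wrist_force: [-0.3, -0.7, 1.3]
width: 0.477
gripper_force: 61.2
```

```bash
python3 st.py
```

```text
13.95 [ 545.17 -104.55   83.01] psi 47.9 F [-0.31 -0.66  1.35] M [-0.012  0.081  0.038]
```

Collar contact came at TCP 83.0 (bottom 63) with a 3.5 N rise, exactly as specified, so the slots are over the pins. Press to bottom ≈52.7.

>>> drive_tool([
  [255,0,0,-0.05,0,0,0],
  [255,0,0,-0.05,0,0,0],
  [255,0,0,0,0,0,0],
])

```text
t: 14.25
tcp_pos: [545.2, -104.5, 77.6]
tcp_rot: [0.0, 0.359, 0.933, -0.0]
wrist_force: [-0.5, 0.2, 3.6]
width: 0.481
gripper_force: 61.5
```

>>> drive_tool([
  [255,0,0,-0.05,0,0,0],
  [255,0,0,-0.05,0,0,0],
  [255,0,0,0,0,0,0],
  [255,0,0,0,0,0,0],
])

```text
t: 14.65
tcp_pos: [545.2, -104.6, 72.9]
tcp_rot: [0.0, 0.359, 0.933, -0.0]
wrist_force: [-1.7, 1.4, 5.4]
width: 0.48
gripper_force: 61.7
```

```bash
python3 st.py
```

```text
14.65 [ 545.2  -104.56   72.88] psi 47.9 F [-1.73  1.42  5.42] M [-0.005  0.127  0.028]
```

>>> drive_tool([
  [255,0,0,0,0,0,-0.5],
  [255,0,0,0,0,0,-0.75],
  [255,0,0,0,0,0,-0.75],
  [255,0,0,0,0,0,-0.75],
  [255,0,0,0,0,0,-0.75],
  [255,0,0,0,0,0,-0.75],
  [255,0,0,0,0,0,-0.75],
  [255,0,0,0,0,0,0],
  [255,0,0,0,0,0,0],
])

```text
t: 15.55
tcp_pos: [545.4, -104.6, 73.0]
tcp_rot: [0.0, 0.657, 0.754, 0.0]
wrist_force: [0.6, -0.6, 5.1]
width: 0.478
gripper_force: 61.8
```

```bash
python3 st.py
```

```text
15.55 [ 545.45 -104.57   73.03] psi 7.9 F [ 0.64 -0.62  5.09] M [-0.011  0.053 -0.041]
```

Turned 40° with no resisting torque. Next I'll twist on to the stop in small steps.

>>> drive_tool([
  [255,0,0,0,0,0,-0.6],
  [255,0,0,0,0,0,-0.6],
  [255,0,0,0,0,0,0],
])

```text
t: 15.85
tcp_pos: [545.4, -104.6, 73.0]
tcp_rot: [0.0, 0.718, 0.696, 0.0]
wrist_force: [0.3, 0.4, 5.1]
width: 0.478
gripper_force: 61.8
```

```bash
python3 st.py
```

```text
15.85 [ 545.42 -104.56   73.02] psi -1.8 F [0.27 0.38 5.14] M [-0.014 -0.    -0.07 ]
```

>>> drive_tool([
  [255,0,0,0,0,0,-0.6],
  [255,0,0,0,0,0,0],
])

```text
t: 16.05
tcp_pos: [545.4, -104.6, 73.0]
tcp_rot: [0.0, 0.747, 0.665, 0.0]
wrist_force: [0.8, 0.1, 6.3]
width: 0.479
gripper_force: 61.8
```

```bash
python3 st.py
```

```text
16.05 [ 545.44 -104.56   73.02] psi -6.6 F [0.77 0.08 6.34] M [-0.003  0.042 -0.053]
```

>>> drive_tool([
  [255,0,0,0,0,0,-0.5],
  [255,0,0,0,0,0,0],
])

```text
t: 16.25
tcp_pos: [545.4, -104.6, 73.0]
tcp_rot: [0.0, 0.769, 0.639, 0.0]
wrist_force: [1.0, 0.1, 4.6]
width: 0.482
gripper_force: 61.8
```

```bash
python3 st.py
```

```text
16.25 [ 545.43 -104.57   73.03] psi -10.6 F [0.97 0.12 4.6 ] M [-0.013  0.008 -0.089]
```

>>> drive_tool([
  [255,0,0,0,0,0,-0.5],
  [255,0,0,0,0,0,0],
])

```text
t: 16.45
tcp_pos: [545.3, -104.5, 73.0]
tcp_rot: [0.0, 0.791, 0.612, 0.0]
wrist_force: [-0.7, 0.3, 5.5]
width: 0.479
gripper_force: 61.8
```

```bash
python3 st.py
```

```text
16.45 [ 545.33 -104.54   73.02] psi -14.6 F [-0.67  0.28  5.47] M [-0.009  0.058 -0.079]
```

>>> drive_tool([
  [255,0,0,0,0,0,-0.4],
  [255,0,0,0,0,0,0],
])

```text
t: 16.65
tcp_pos: [545.3, -104.4, 73.0]
tcp_rot: [0.0, 0.808, 0.59, 0.0]
wrist_force: [0.2, 1.0, 4.9]
width: 0.486
gripper_force: 61.8
```

```bash
python3 st.py
```

```text
16.65 [ 545.25 -104.38   73.  ] psi -17.7 F [0.16 1.03 4.89] M [0.101 0.15  0.172]
```

>>> drive_tool([
  [255,0,0,0,0,0,-0.4],
  [255,0,0,0,0,0,0],
])

```text
t: 16.85
tcp_pos: [545.3, -104.4, 73.0]
tcp_rot: [0.0, 0.824, 0.567, 0.0]
wrist_force: [-0.6, 2.1, 5.4]
width: 0.484
gripper_force: 61.8
```

```bash
python3 st.py
```

```text
16.85 [ 545.28 -104.36   73.  ] psi -20.9 F [-0.65  2.06  5.42] M [0.136 0.121 0.399]
```

The stop is felt after about 67°, with torque at 0.4 N m. I'll ease off 2° and let it rise.

>>> drive_tool([
  [255,0,0,0,0,0,-0.1],
  [255,0,0,0,0,0,0.3],
  [255,0,0,0.03,0,0,0],
  [255,0,0,0.03,0,0,0],
  [255,0,0,0.03,0,0,0],
  [255,0,0,0,0,0,0],
  [255,0,0,0,0,0,0],
])

```text
t: 17.55
tcp_pos: [545.2, -104.4, 77.6]
tcp_rot: [0.0, 0.815, 0.579, 0.0]
wrist_force: [0.5, 2.7, 5.3]
width: 0.48
gripper_force: 61.7
```

```bash
python3 st.py
```

```text
17.55 [ 545.22 -104.39   77.6 ] psi -19.3 F [0.5  2.71 5.31] M [ 0.341 -0.119  0.138]
```

>>> drive_tool([
  [255,0,0,0.02,0,0,0],
  [255,0,0,0,0,0,0],
  [255,0,0,0,0,0,0],
])

```text
t: 17.85
tcp_pos: [545.2, -104.4, 78.3]
tcp_rot: [-0.0, 0.815, 0.579, 0.0]
wrist_force: [2.4, 3.0, 1.4]
width: 0.479
gripper_force: 61.3
```

```bash
python3 st.py
```

```text
17.85 [ 545.16 -104.41   78.31] psi -19.3 F [2.43 3.01 1.4 ] M [ 0.416 -0.527  0.134]
```

Contact against the pins came at bottom ≈58.2, which is the latched height. On the ledge it would have stopped at 54. I'll release and retreat.

>>> drive_tool([
  [90,0,0,0,0,0,0],
  [60,0,0,0,0,0,0],
  [0,0,0,0,0,0,0],
  [0,0,0,0,0,0,0],
  [0,0,0,0,0,0,0],
  [0,0,0,0,0,0,0],
])

```text
t: 18.45
tcp_pos: [545.0, -104.5, 78.3]
tcp_rot: [-0.0, 0.815, 0.579, -0.0]
wrist_force: [-0.4, -0.6, 0.7]
width: 1.001
gripper_force: 0.0
```

>>> drive_tool([
  [0,0,0,0.2,0,0,0],
  [0,0,0,0.4,0,0,0],
  [0,0,0,0.5,0,0,0],
  [0,0,0,0.5,0,0,0],
  [0,0.5,0,0.4,0,0,0],
  [0,0.5,0,0,0,0,0],
  [0,0.3,0,0,0,0,0],
  [0,0,0,0,0,0,0],
  [0,0,0,0,0,0,0],
  [0,0,0,0,0,0,0],
])

```text
t: 19.45
tcp_pos: [609.1, -104.5, 178.4]
tcp_rot: [-0.0, 0.815, 0.579, -0.0]
wrist_force: [0.6, -0.3, -0.4]
width: 1.001
gripper_force: 0.0
```

```bash
python3 st.py; python3 - <<'E'
from h import *
C=cam('wrist'); im=imaging.read_camera('wrist')[:,:,::-1].copy(); t=imaging.read_camera('side')[:,:,::-1]
u,v=proj('wrist',[545,-104.4,100],C)[0].astype(int); print(u,v)
for z in(110,116,121,127): print(z,*rim(im,C,[545,-104.4,z],thr=200,hw=80,r=(12,60)))
a=im[max(v-75,0):v+75,max(u-75,0):u+75]; x,y=proj('side',[545,-104.4,80])[0].astype(int); b=t[y-45:y+45,x-45:x+45]
f=lambda c:cv2.resize(c,(390,390),interpolation=cv2.INTER_CUBIC)
print(a.shape,[proj('side',[545,-104.4,z])[0].round(1).tolist() for z in(58,116)])
cv2.imwrite('pics/end.png',np.hstack([f(a),f(b)]))
E
```

```text
19.45 [ 609.09 -104.49  178.42] psi -19.3 F [ 0.64 -0.32 -0.42] M [ 0.037  0.02  -0.047]
230 277
110
116
121
127
(150, 150, 3) [[329.8, 208.7], [329.6, 186.6]]
```

View pics/end.png

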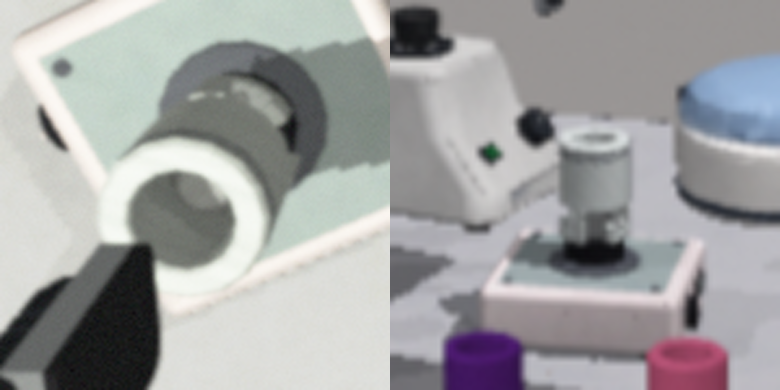

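The sleeve stands upright on the spindle. Its rim is at side row ≈186.9 against 186.6 predicted for latched, and the gripper is open and clear. Handing in.

```bash
python3 -c "
from bench import ctrl
print(ctrl.job_done())"
```

```text
the job is handed in; nothing more can be done
None
```

The coupling sleeve is latched on the spindle at about 58 mm, with the gripper open and clear; the job is handed in at about 19.5 s, and the arm never touched the plain sleeve or the dish.

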